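# Find the unlatched oiling cover and push it open

## Robot

A 6-joint arm with a two-finger parallel gripper is mounted at the origin on the work surface. World frame = base frame: x ahead of the robot, y to its left, z up, the work surface at z = 0. Lengths are in mm, angles in rad, forces in N, time in s.
With the tool pointing down it reaches from about 300 to 750 mm from the base axis. Payload 8.5 kg.
Tool frame: the origin (TCP) lies midway between the tips of the shut fingers; the grasp point (between the pads) lies 19 mm behind it (env.grip_depth is the distance from the TCP to the grasp point, in mm); z points along the fingers, y is the line along which they close (so a half turn about z gives the same grasp; the last joint's range is limited). The gripper opens to 88 mm and grips with 3 to 60 N. Pads are 18 mm wide; open, the fingers measure 123 mm over their backs; the gripper's body (75 mm by 187 mm) begins 45 mm behind the grasp point.
Start: joints at [1.132, 0.381, 1.297, -0, 1.464, -0.215], TCP at [122.058, 536.267, 238.748] pointing down, gripper open.
Joint ranges: [-3.11, 3.11], [-0.89, 2.33], [0.22, 2.48], [-1.42, 4.56], [0.17, 2.85], [-2.88, 2.88]. Speed limits (rad/s): [2.39, 2.39, 3.14, 3.14, 3.14, 3.14].

## Interface

Orientations are given as a unit quaternion [w, x, y, z].
In Python, from workcell import env gives the robot as it stands.
- The arm moves only by the tool play_rows, never from a script. Its argument "motion" is a list of rows, each a list of 7 numbers: the shift along the world's x, y, z in cm, then the turn, a rotation vector about the world's x, y, z in degrees, then the closure, from -1 (fully open) to 1 (shut), so that 0 is half open. In form: [[dx, dy, dz, ax, ay, az, jaw], ...]. A call has 1 to 12 rows; each row shifts and turns the commanded pose from where the row before left it; what a row does not reach is not made up. A row lasts 1/12 s, in which the tool goes at most 41.7 mm and 7.16 degrees, less where a joint would pass 70% of its speed; a pose out of reach is approached as far as the arm can. A call with a gripper value outside its range is refused whole. The fingers move at their own pace and stop on an object; "squeeze" is the grip in N (left out, the last holds). Time passes only in rows, so rows that do not move let the fingers close. It gives the time, the measured TCP pose, the force, the opening and the grip force at its end, in the units of the state.
- env.sense(): the state, without advancing time (a new reading comes with each control period).
- env.grab_frame(name): name is "side" or "top" or "wrist"; returns the picture (384x512x3 uint8, red, green, blue); there is no depth.
- env.camera_params(name): a dict with "K" (3x3 intrinsics, pixels), "R" (3x3) and "t" (3): a world point X has camera coordinates R X + t; the wrist camera has in their place "T_tool_cam" (4x4, takes a point from camera to tool coordinates, whose origin is the TCP and whose axes are the flange's). Camera axes: x right, y down, z forward; pixel columns grow to the right and rows downward; lengths in mm; the calibration is good to about 2 mm. A picture is of the moment at which its call begins: read the wrist's pose just before it. camera_params takes no time and is no camera call.
- env.sign_off(): hands the job in; it is judged then, once.
The state is a dict: "time_s": time; "joints": joint angles; "qd": joint speeds; "tau": joint torques, N m; "ee_pos": TCP position; "tcp_rot": TCP orientation; "force": force on the tool from outside, world axes, zero at the start; "moment": the same for the moment, N m; "gripper_width": finger opening in mm; "finger_force": force on a finger pad.
Only numpy, scipy, OpenCV 4.12 (cv2) and the standard library are available. Lean on these libraries where they do the work, as an engineer would, in place of code of your own. Each camera call takes 0.05 s, during which the arm holds its last target. There are 200 camera calls.

## Task

The four identical steel oiling covers in the green machine's bed look shut, but one of them has been unlatched for oiling: press the ribbed rear ends down one after another with a fingertip until you find the cover that rocks, then push its raised front edge up and back until the cover stands upright, open by itself, and take your hand away. Do it by touch alone, forcing nothing; leave the other covers shut, and neither pick up nor shift the wrench, the tin and the small parts on the bed.

Things in the scene. Friction and masses are not known exactly. Their poses are not given: they have to be found in the camera images.
- machine: Green strap-edging machine, fixed; its place and yaw (up to 0.2 rad) vary. Flat bed 95 mm above the bench, 250 mm deep (x), 710 long (y); drive head 77 mm higher at its +y end. Origin on the bench top, below the covers' common pivot line, midway along their row; z up, y along the row, x towards the covers' rear edges, away from the robot. More than 70 N on machine or covers is forcing it.
- cover_a (a joint): Angle (rad) of the cover that is first from the machine's +y end, next to the drive head (machine y = +156 mm): 0 shut and flush, growing as its rear end goes down and its front edge comes up, 1.57 upright, stop at 1.92. The four covers are alike: steel plates 100 mm (x) by 84 mm (y), 4 mm thick, on a cross pin along y, 60 mm behind the front edge and 40 mm ahead of the rear edge.
- cover_a_rear (a point): Where cover a is pressed: on its top face, middle of its ribbed rear part, 24 mm behind the pivot line, 16 mm ahead of the rear edge. Moves with the cover; x towards the rear edge, y along the pivot, z out of the top face. The covers lie 104 mm from one to the next, each flush over a pocket 56 mm deep, 107 by 88 mm at the mouth.
- cover_a_front (a point): Middle of cover a's front edge, on its top face, 60 mm ahead of the pivot line. Moves with the cover; same axes.
- cover_b (a joint): Angle (rad) of the cover that is second from that end (machine y = +52 mm): 0 shut and flush, growing as its rear end goes down and its front edge comes up, 1.57 upright, stop at 1.92. The unlatched cover turns stiffly (3 to 10 N pressed at its rear part) and stays at whatever angle it is left.
- cover_b_rear (a point): Where cover b is pressed: on its top face, middle of its ribbed rear part, 24 mm behind the pivot line, 16 mm ahead of the rear edge. Moves with the cover; x towards the rear edge, y along the pivot, z out of the top face. A fingertip can follow the rear end down into its pocket.
- cover_b_front (a point): Middle of cover b's front edge, on its top face, 60 mm ahead of the pivot line. Moves with the cover; same axes.
- cover_c (a joint): Angle (rad) of the cover that is third from that end (machine y = -52 mm): 0 shut and flush, growing as its rear end goes down and its front edge comes up, 1.57 upright, stop at 1.92. A latched cover is held by a hidden catch under its rear end and gives only 0.02 to 0.05 rad. Which one is unlatched changes from run to run and cannot be seen.
- cover_c_rear (a point): Where cover c is pressed: on its top face, middle of its ribbed rear part, 24 mm behind the pivot line, 16 mm ahead of the rear edge. Moves with the cover; x towards the rear edge, y along the pivot, z out of the top face. The bed behind the covers is 91 mm deep.
- cover_c_front (a point): Middle of cover c's front edge, on its top face, 60 mm ahead of the pivot line. Moves with the cover; same axes.
- cover_d (a joint): Angle (rad) of the cover that is fourth, next to the outfeed roller (machine y = -156 mm): 0 shut and flush, growing as its rear end goes down and its front edge comes up, 1.57 upright, stop at 1.92. Pressing the front part of a cover moves none of them; an unlatched one yields only at its rear part. Its raised edge is best pushed up and back round the pivot; a level push may bind.
- cover_d_rear (a point): Where cover d is pressed: on its top face, middle of its ribbed rear part, 24 mm behind the pivot line, 16 mm ahead of the rear edge. Moves with the cover; x towards the rear edge, y along the pivot, z out of the top face. The bed in front of the covers is 52 mm deep.
- cover_d_front (a point): Middle of cover d's front edge, on its top face, 60 mm ahead of the pivot line. Moves with the cover; same axes.
- wrench: Wrench 170 mm long lying along the rear strip of the bed, behind the covers. To be left alone.
- tin: Aluminium tin, 56 mm across and 26 mm high, on the rear strip of the bed behind cover a. To be left alone. Origin: centre of its underside.
- collar: Brass collar, 28 mm across and 16 mm high, on the bed's front strip between covers b and c. To be left alone. Origin: centre of its underside.
- bush: Steel bush, 22 mm across and 20 mm high, on the bed's front strip between covers a and b. To be left alone. Origin: centre of its underside.
- bolt: Dark bolt standing on its head, 23 mm across and 31 mm high, on the bed's front strip between covers c and d. To be left alone. Origin: centre of its underside.

How it is judged (in metres and radians):
On the way, in this order (a step that is already met when the one before it is completed fails the run):
1. the unlatched cover has been rocked: pressed at its rear end so that its front edge rises (((value of joint cover_a above 0.2 rad and value of joint each of cover_b, cover_c, cover_d below 0.12 rad) or (value of joint cover_b above 0.2 rad and value of joint each of cover_a, cover_c, cover_d below 0.12 rad) or (value of joint cover_c above 0.2 rad and value of joint each of cover_a, cover_b, cover_d below 0.12 rad) or (value of joint cover_d above 0.2 rad and value of joint each of cover_a, cover_b, cover_c below 0.12 rad))), for 0.1 s.
2. that cover has been pushed up to stand open (((value of joint cover_a above 1.4 rad and value of joint each of cover_b, cover_c, cover_d below 0.12 rad) or (value of joint cover_b above 1.4 rad and value of joint each of cover_a, cover_c, cover_d below 0.12 rad) or (value of joint cover_c above 1.4 rad and value of joint each of cover_a, cover_b, cover_d below 0.12 rad) or (value of joint cover_d above 1.4 rad and value of joint each of cover_a, cover_b, cover_c below 0.12 rad))), for 0.2 s.
At the end, for the whole second after the job is handed in: The unlatched cover stands open by itself and at rest, turned at least 1.40 rad (80 degrees) from shut, and the other three covers are shut (less than 0.12 rad) ((((value of joint cover_a above 1.4 rad and value of joint each of cover_b, cover_c, cover_d below 0.12 rad) and velocity of joint cover_a between -0.05 and 0.05 rad/s) or ((value of joint cover_b above 1.4 rad and value of joint each of cover_a, cover_c, cover_d below 0.12 rad) and velocity of joint cover_b between -0.05 and 0.05 rad/s) or ((value of joint cover_c above 1.4 rad and value of joint each of cover_a, cover_b, cover_d below 0.12 rad) and velocity of joint cover_c between -0.05 and 0.05 rad/s) or ((value of joint cover_d above 1.4 rad and value of joint each of cover_a, cover_b, cover_c below 0.12 rad) and velocity of joint cover_d between -0.05 and 0.05 rad/s))); the robot touches nothing.
It fails at once if the machine or a cover is forced: the fingers press on it with more than 70 N (contact force between the fingers and machine above 70 N).
It fails at once if the wrench, tin, collar, bush or bolt on the bed is picked up or displaced by more than 25 mm (distance of any of wrench, tin, collar, bush, bolt from where it was at the start of the episode above 0.025 m).
It also fails if it takes over 61 s, if anything falls off the work surface, if the arm or the gripper's body presses on something with over 40 N, if the wrist force passes 120 N, or if a joint passes its speed limit or range.

## Working session

There is one attempt and no reset: what is moved stays moved. The work goes in short steps, Python scripts to look and compute and a tool call to move; the robot and the scene stay as the last step left them, time stands still between calls to the robot, and variables do not carry over. Pictures are saved under pics/ and viewed, at most 10 in all, crops included, and the job is handed in when it is done.

Besides the shell and the picture viewer there is one more tool, called after "Call:" as name(argument=value, ...), one argument or row to a line, values as JSON. play_rows: Moves the arm, as the interface text tells. Its arguments: {"type":"object","properties":{"motion":{"type":"array","items":{"type":"array","items":{"type":"number"}}},"squeeze":{"type":"number"}},"required":["motion"]}

```bash
mkdir -p pics; python3 - <<'E'
from workcell import env
import cv2,numpy as np
s=env.sense();print(s)
for n in("top","side"):
    f=env.grab_frame(n);cv2.imwrite(f"pics/{n}0.png",f[:,:,::-1]);p=env.camera_params(n);print(n,p)
E
```

```text
{'time_s': 0.0, 'joints': array([ 1.13170402e+00,  3.81188146e-01,  1.29826856e+00,  9.23044054e-06,
        1.46357810e+00, -2.15306066e-01]), 'qd': array([-0.0006489 , -0.00072923,  0.00121295, -0.00134045, -0.00052327,
       -0.00023296]), 'tau': array([ 1.89902144e-03, -4.37945724e+01, -2.24560726e+01,  7.13973865e-02,
        3.52915842e-02, -9.77319473e-05]), 'ee_pos': array([121.938692  , 536.02434628, 238.13935214]), 'tcp_rot': array([-2.36093044e-04,  1.11660248e-01,  9.93746179e-01, -6.81345531e-04]), 'force': array([ 0.13488147,  0.18307443, -1.09939712]), 'moment': array([ 0.03928596,  0.04991991, -0.02417146]), 'finger_force': 0.0, 'gripper_width': 88.0453793999612}
top {'K': array([[397.14659088,   0.        , 252.75702163],
       [  0.        , 397.14659088, 194.25241202],
       [  0.        ,   0.        ,   1.        ]]), 'R': array([[ 0.024071  , -0.99955407, -0.01767061],
       [-0.98046576, -0.02015244, -0.19565472],
       [ 0.19521136,  0.02203503, -0.98051363]]), 't': array([ 14.19496877, 576.10801824, 703.51263825])}
side {'K': array([[451.75538694,   0.        , 254.37547968],
       [  0.        , 451.75538694, 189.83947275],
       [  0.        ,   0.        ,   1.        ]]), 'R': array([[ 0.98471632, -0.17385603,  0.01038529],
       [-0.0904607 , -0.56150028, -0.82251705],
       [ 0.14883089,  0.8090065 , -0.56864563]]), 't': array([-574.0721704 ,  154.61055284,  700.51839348])}
```

View pics/top0.png

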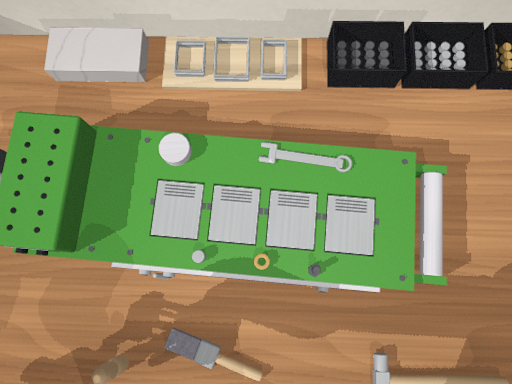

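View pics/side0.png

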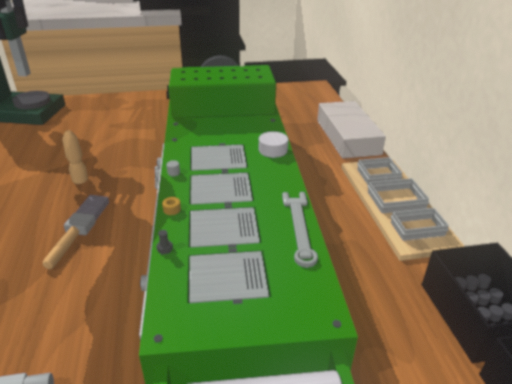

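The top view shows covers a to d at about (178,209), (234,214), (292,219) and (350,224), with their ribs towards +x (up in the picture). The tin is at (175,149), the wrench spans (265–350,155), and the bush, collar and bolt are at (198,257), (262,261) and (315,270). Next I'll locate the covers exactly.

```bash
cat > h.py <<'E'
import cv2,numpy as np
from workcell import env
def ray(n,uv,z):
    p=env.camera_params(n);K,R,t=p["K"],np.array(p["R"]),np.array(p["t"])
    C=-R.T@t; d=R.T@np.linalg.solve(K,[uv[0],uv[1],1.]); return C+d*(z-C[2])/d[2]
E
python3 - <<'E'
from h import *
for n in("top","side"):
    f=cv2.imread(f"pics/{n}0.png");hsv=cv2.cvtColor(f,cv2.COLOR_BGR2HSV)
    m=((hsv[...,1]<60)&(hsv[...,2]>90)).astype(np.uint8)
    m=cv2.morphologyEx(m,cv2.MORPH_CLOSE,np.ones((5,5)));m=cv2.morphologyEx(m,cv2.MORPH_OPEN,np.ones((7,7)))
    for c in cv2.findContours(m,0,2)[0]:
        if 800<cv2.contourArea(c)<6000:
            if n=="top":
                r=cv2.minAreaRect(c);b=cv2.boxPoints(r);P=np.array([ray(n,q,95) for q in b])
            else:
                h=cv2.approxPolyDP(c,6,True)[:,0];P=np.array([ray(n,q,95) for q in h.astype(float)])
            w=[cv2.minAreaRect(np.array([ray(n,q+.0,95)[:2] for q in c[:,0].astype(float)],np.float32))]
            print(n,cv2.boundingRect(c),np.round(P.mean(0)),w)
for uv,z in(((175,146),121),((198,255),115),((262,260),111),((315,267),126)):print(ray("top",uv,z).round())
E
```

```text
top (166, 331, 53, 36) [302. 123.  95.] [((301.8859558105469, 123.10203552246094), (89.7258529663086, 39.48103332519531), 70.13754272460938)]
top (325, 195, 54, 60) [ 517. -151.   95.] [((517.0912475585938, -151.42669677734375), (92.9580078125, 101.82267761230469), 86.07868194580078)]
top (266, 190, 51, 60) [524. -44.  95.] [((524.4495239257812, -44.344017028808594), (86.96549987792969, 101.78697967529297), 86.07856750488281)]
top (208, 185, 52, 59) [532.  61.  95.] [((531.7181396484375, 61.250770568847656), (93.71842193603516, 101.7796630859375), 86.13963317871094)]
top (151, 180, 53, 59) [539. 165.  95.] [((538.88671875, 165.1494598388672), (94.97006225585938, 101.79566955566406), 86.07841491699219)]
top (420, 172, 23, 104) [ 524. -292.   95.] [((524.5258178710938, -291.6248779296875), (39.380645751953125, 185.830078125), 86.09491729736328)]
top (265, 143, 87, 29) [640. -75.  95.] [((640.2399291992188, -74.58698272705078), (158.91952514648438, 38.749393463134766), 83.90204620361328)]
top (415, 43, 50, 27) [ 849. -329.   95.] [((848.5010986328125, -328.98016357421875), (55.17958450317383, 94.4494400024414), 0.7436433434486389)]
side (217, 370, 124, 14) [ 571. -310.   95.] [((553.9857177734375, -306.7021484375), (15.250757217407227, 130.4442901611328), 80.36194610595703)]
side (284, 195, 33, 72) [642. -71.  95.] [((638.903076171875, -67.26102447509766), (168.05596923828125, 37.0305061340332), 80.98978424072266)]
side (23, 0, 158, 30) [ 265. 1338.   95.] [((187.25778198242188, 1340.8094482421875), (468.57623291015625, 657.7708740234375), 87.69267272949219)]
[649. 168. 121.]
[456. 117. 115.]
[450.   7. 111.]
[440. -82. 126.]
```

Call:
play_rows(
  motion=[
    [2.5,-2.1,0,0,0,0.75,1],
    [2.5,-2.1,0,0,0,0.75,1],
    [2.5,-2.1,0,0,0,0.75,1],
    [2.5,-2.1,0,0,0,0.75,1],
    [2.5,-2.1,0,0,0,0.75,1],
    [2.5,-2.1,0,0,0,0.75,1],
    [2.5,-2.1,0,0,0,0.75,1],
    [2.5,-2.1,0,0,0,0.75,1],
    [2.5,-2.1,0,0,0,0.75,1],
    [2.5,-2.1,0,0,0,0.75,1],
    [2.5,-2.1,0,0,0,0.75,1],
    [2.5,-2.1,0,0,0,0.6,1],
  ],
  squeeze=20,
)

```text
time_s: 1.1
ee_pos: [423.0, 282.9, 238.5]
tcp_rot: [-0.0, 0.034, 0.999, -0.0]
force: [0.4, 1.0, -0.6]
gripper_width: 10.0
finger_force: 0.0
```

Call:
play_rows(
  motion=[
    [2.5,-2.0,0,0,0,0,1],
    [2.5,-2.0,0,0,0,0,1],
    [2.5,-2.0,0,0,0,0,1],
    [2.5,-2.0,-1.5,0,0,0,1],
    [2.5,-2.0,-2,0,0,0,1],
    [2.5,-2.2,-2,0,0,0,1],
    [0,0,-2,0,0,0,1],
    [0,0,-2,0,0,0,1],
    [0,0,-2,0,0,0,1],
    [0,0,-1.3,0,0,0,1],
    [0,0,0,0,0,0,1],
    [0,0,0,0,0,0,1],
  ],
)

```text
time_s: 2.1
ee_pos: [571.9, 162.2, 110.4]
tcp_rot: [-0.001, 0.035, 0.999, -0.0]
force: [-0.1, -0.2, -0.2]
gripper_width: 0.4
finger_force: 0.0
```

```bash
python3 - <<'E'
from h import *
print(env.sense()["ee_pos"],env.sense()["gripper_width"])
a=cv2.resize(env.grab_frame("top")[120:300,100:400],(600,360),interpolation=2);b=cv2.resize(env.grab_frame("wrist"),(400,300));
c=cv2.resize(env.grab_frame("side")[100:270,130:330],(353,300))
r=np.zeros((600,800,3),np.uint8)
r[:300,:400]=b;r[:300,400:753]=c;r[300:,:500]=cv2.resize(a,(500,300))
cv2.imwrite("pics/1.png",r[:,:,::-1])
E
```

```text
[571.89629904 162.22841991 110.44147271] 0.37395887587219
```

View pics/1.png

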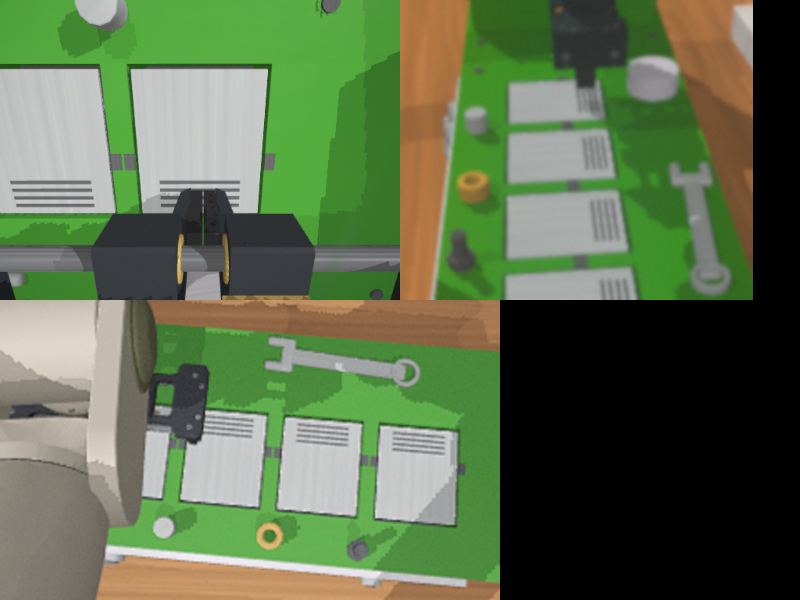

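The picture shows the shut fingertips over cover a's ribs, at about (205,190) in the wrist view. I'll lower them to contact.

Call:
play_rows(
  motion=[
    [0,0,-0.6,0,0,0,1],
    [0,0,-0.5,0,0,0,1],
    [0,0,-0.2,0,0,0,1],
    [0,0,-0.1,0,0,0,1],
    [0,0,-0.1,0,0,0,1],
    [0,0,0,0,0,0,1],
  ],
)

```text
time_s: 2.75
ee_pos: [572.1, 162.3, 95.6]
tcp_rot: [-0.0, 0.035, 0.999, 0.0]
force: [0.0, 0.4, 0.3]
gripper_width: 0.4
finger_force: 0.0
```

Call:
play_rows(
  motion=[
    [0,0,-0.1,0,0,0,1],
    [0,0,-0.1,0,0,0,1],
    [0,0,0,0,0,0,1],
  ],
)

```text
time_s: 3.0
ee_pos: [572.3, 162.3, 95.0]
tcp_rot: [0.001, 0.035, 0.999, 0.0]
force: [-2.8, -0.3, 9.2]
gripper_width: 0.4
finger_force: 4.6
```

Call:
play_rows(
  motion=[
    [0,0,-0.1,0,0,0,1],
    [0,0,-0.1,0,0,0,1],
    [0,0,0,0,0,0,1],
  ],
)

```text
time_s: 3.25
ee_pos: [572.3, 162.3, 94.9]
tcp_rot: [0.001, 0.035, 0.999, -0.0]
force: [-8.9, -1.7, 23.2]
gripper_width: 0.1
finger_force: 11.7
```

Call:
play_rows(
  motion=[
    [0,0,1.5,0,0,0,1],
    [-0.2,-2.6,0.9,0,0,0,1],
    [-0.2,-2.6,0,0,0,0,1],
    [-0.2,-2.6,0,0,0,0,1],
    [-0.1,-2.6,-0.9,0,0,0,1],
    [0,0,-0.6,0,0,0,1],
    [0,0,-0.15,0,0,0,1],
    [0,0,-0.1,0,0,0,1],
    [0,0,-0.1,0,0,0,1],
    [0,0,0,0,0,0,1],
  ],
)

```text
time_s: 4.08
ee_pos: [565.1, 59.2, 97.3]
tcp_rot: [0.0, 0.034, 0.999, 0.0]
force: [-0.2, -0.1, -0.0]
gripper_width: 0.4
finger_force: 0.0
```

Call:
play_rows(
  motion=[
    [0,0,-0.15,0,0,0,1],
    [0,0,-0.15,0,0,0,1],
    [0,0,-0.1,0,0,0,1],
    [0,0,-0.1,0,0,0,1],
    [0,0,-0.1,0,0,0,1],
    [0,0,0,0,0,0,1],
  ],
)

```text
time_s: 4.58
ee_pos: [565.4, 58.9, 94.8]
tcp_rot: [0.002, 0.034, 0.999, 0.0]
force: [-10.4, 1.9, 29.8]
gripper_width: 0.3
finger_force: 14.7
```

Cover b is latched too. Next is cover c.

Call:
play_rows(
  motion=[
    [0,0,1.5,0,0,0,1],
    [-0.2,-2.6,0.9,0,0,0,1],
    [-0.2,-2.6,0,0,0,0,1],
    [-0.2,-2.6,0,0,0,0,1],
    [-0.1,-2.6,-0.9,0,0,0,1],
    [0,0,-0.6,0,0,0,1],
    [0,0,-0.15,0,0,0,1],
    [0,0,-0.1,0,0,0,1],
    [0,0,-0.1,0,0,0,1],
    [0,0,-0.1,0,0,0,1],
    [0,0,-0.1,0,0,0,1],
    [0,0,0,0,0,0,1],
  ],
)

```text
time_s: 5.58
ee_pos: [558.3, -45.0, 95.1]
tcp_rot: [0.0, 0.034, 0.999, 0.0]
force: [0.5, 0.9, 3.1]
gripper_width: 0.2
finger_force: 0.8
```

Call:
play_rows(
  motion=[
    [0,0,-0.1,0,0,0,1],
    [0,0,-0.1,0,0,0,1],
    [0,0,-0.1,0,0,0,1],
    [0,0,0,0,0,0,1],
  ],
)

```text
time_s: 5.92
ee_pos: [558.4, -45.1, 92.3]
tcp_rot: [0.001, 0.035, 0.999, 0.0]
force: [-0.2, 2.9, 4.5]
gripper_width: 0.4
finger_force: 2.3
```

Cover c yields at about 5 N. I'll follow it down.

Call:
play_rows(
  motion=[
    [0,0,-0.15,0,0,0,1],
    [0,0,-0.15,0,0,0,1],
    [0,0,-0.15,0,0,0,1],
    [0,0,-0.15,0,0,0,1],
    [0,0,-0.15,0,0,0,1],
    [0,0,0,0,0,0,1],
  ],
)

```text
time_s: 6.42
ee_pos: [558.7, -45.8, 84.8]
tcp_rot: [0.001, 0.035, 0.999, -0.0]
force: [0.8, -0.2, 4.4]
gripper_width: 0.3
finger_force: 2.0
```

Call:
play_rows(
  motion=[
    [0,0,-0.15,0,0,0,1],
    [0,0,-0.15,0,0,0,1],
    [0,0,-0.1,0,0,0,1],
    [0,0,0,0,0,0,1],
  ],
)

```text
time_s: 6.75
ee_pos: [558.7, -45.9, 80.7]
tcp_rot: [0.001, 0.035, 0.999, -0.0]
force: [0.4, 0.3, 3.8]
gripper_width: 0.4
finger_force: 1.9
```

Call:
play_rows(
  motion=[
    [0,0,-0.15,0,0,0,1],
    [0,0,-0.15,0,0,0,1],
    [0,0,0,0,0,0,1],
  ],
)

```text
time_s: 7.0
ee_pos: [558.3, -45.8, 77.3]
tcp_rot: [0.0, 0.035, 0.999, -0.0]
force: [1.5, 0.1, 3.8]
gripper_width: 0.6
finger_force: 1.6
```

Call:
play_rows(
  motion=[
    [0,0,1.0,0,0,0,1],
    [0,0,2.0,0,0,0,1],
    [0,0,3.0,0,0,0,1],
    [0,0,3.0,0,0,0,1],
    [-2.5,0.15,0,0,0,0,1],
    [-2.5,0.15,0,0,0,0,1],
    [-2.5,0.15,0,0,0,0,1],
    [-1.9,0.15,0,0,0,0,1],
    [0,0,0,0,0,0,1],
    [0,0,0,0,0,0,1],
  ],
)

```text
time_s: 7.83
ee_pos: [463.8, -39.7, 167.8]
tcp_rot: [0.0, 0.035, 0.999, -0.0]
force: [0.8, -0.8, 0.5]
gripper_width: 0.5
finger_force: 0.0
```

```bash
python3 - <<'E'
from h import *
print(env.sense()["ee_pos"])
c=cv2.resize(env.grab_frame("side")[130:310,120:340],(733,600),interpolation=2)
cv2.imwrite("pics/2.png",c[:,:,::-1])
E
```

```text
[463.82845019 -39.70109243 167.82994674]
```

View pics/2.png

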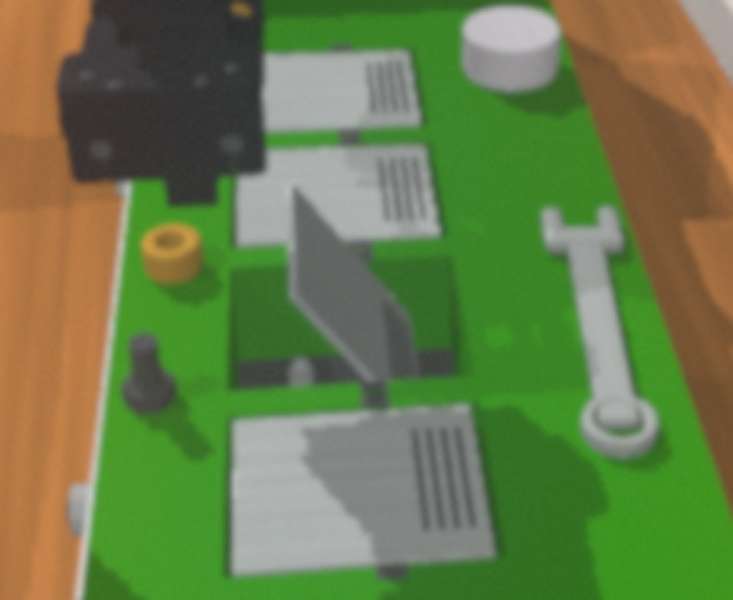

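Cover c stands at about 0.85 rad, with its front edge at crop (295,190–300). The fingers are in front of it and clear, and the collar and bolt haven't moved. I'll lower and push.

Call:
play_rows(
  motion=[
    [0,0,-2.0,0,0,0,1],
    [0,0,-1.8,0,0,0,1],
    [0,0,-0.5,0,0,0,1],
    [0.7,-0.05,0,0,0,0,1],
    [0.6,-0.05,0,0,0,0,1],
    [0.5,-0.05,0,0,0,0,1],
    [0.4,0,0.1,0,0,0,1],
    [0,0,0,0,0,0,1],
  ],
)

```text
time_s: 8.55
ee_pos: [487.4, -41.4, 125.9]
tcp_rot: [0.001, 0.035, 0.999, -0.0]
force: [0.0, 0.3, 0.4]
gripper_width: 0.4
finger_force: 0.0
```

Call:
play_rows(
  motion=[
    [0.2,0,0.2,0,0,0,1],
    [0.2,0,0.2,0,0,0,1],
    [0.2,-0.05,0.1,0,0,0,1],
    [0.2,0,0.1,0,0,0,1],
    [0,0,0,0,0,0,1],
  ],
)

```text
time_s: 8.97
ee_pos: [494.1, -41.7, 131.6]
tcp_rot: [-0.0, 0.035, 0.999, -0.0]
force: [-1.4, 0.0, 1.8]
gripper_width: 0.2
finger_force: 0.8
```

Call:
play_rows(
  motion=[
    [0.3,0,0.2,0,0,0,1],
    [0.3,0,0.2,0,0,0,1],
    [0.3,-0.1,0.2,0,0,0,1],
    [0.3,0,0.2,0,0,0,1],
    [0.3,0,0.1,0,0,0,1],
    [0.3,0,0,0,0,0,1],
    [0,0,0,0,0,0,1],
  ],
)

```text
time_s: 9.55
ee_pos: [512.8, -42.8, 140.4]
tcp_rot: [0.0, 0.035, 0.999, -0.0]
force: [0.9, -1.1, -0.2]
gripper_width: 0.3
finger_force: 0.0
```

Call:
play_rows(
  motion=[
    [0.3,0,0.1,0,0,0,1],
    [0.3,0,0.1,0,0,0,1],
    [0.3,0,0,0,0,0,1],
    [0.3,-0.1,0,0,0,0,1],
    [0.3,0,0,0,0,0,1],
    [0.2,0,0,0,0,0,1],
    [0,0,0,0,0,0,1],
  ],
)

```text
time_s: 10.13
ee_pos: [529.5, -43.9, 142.2]
tcp_rot: [0.0, 0.035, 0.999, -0.0]
force: [-0.6, 0.4, -0.8]
gripper_width: 0.3
finger_force: 0.0
```

```bash
python3 - <<'E'
from h import *
print(env.sense()["ee_pos"])
c=cv2.resize(env.grab_frame("side")[130:310,120:340],(733,600),interpolation=2)
cv2.imwrite("pics/3.png",c[:,:,::-1])
E
```

```text
[529.52579913 -43.87066992 142.18903075]
```

View pics/3.png

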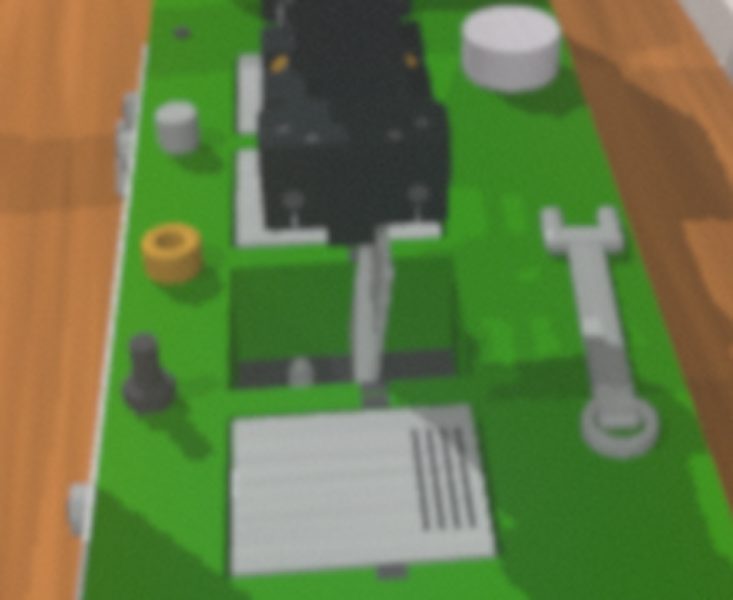

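Call:
play_rows(
  motion=[
    [-0.5,0,1.0,0,0,0,1],
    [-0.5,0,2.0,0,0,0,1],
    [-2.5,0.2,1,0,0,0,1],
    [-3,0.2,0,0,0,0,1],
    [-3,0.2,0,0,0,0,1],
    [0,0,0,0,0,0,1],
    [0,0,0,0,0,0,1],
  ],
)

```text
time_s: 10.77
ee_pos: [433.3, -37.6, 183.3]
tcp_rot: [0.001, 0.035, 0.999, -0.0]
force: [0.8, -1.3, 0.9]
gripper_width: 0.3
finger_force: 0.0
```

```bash
python3 - <<'E'
from h import *
print(env.sense()["ee_pos"])
c=cv2.resize(env.grab_frame("side")[130:310,120:340],(733,600),interpolation=2)
cv2.imwrite("pics/4.png",c[:,:,::-1])
p=env.camera_params("side")
# predicted full-pixel -> crop of near-side plate edge for several angles
ex=np.array([.9976,-.069,0]);ey=np.array([.069,.9976,0]);z=np.array([0,0,1.]);O=np.array([534.4,-44.9,93])
for th in(1.2,1.4,1.5,1.57,1.65,1.8):
    r=[]
    for s in(-42,42):
        X=O+ey*s-60*np.cos(th)*ex+60*np.sin(th)*z;q=p["K"]@(p["R"]@X+p["t"]);q=q[:2]/q[2];r+=list(((q-[120,130])*3.333).round())
    print(th,r)
E
```

```text
[433.25415668 -37.60192594 183.33172705]
1.2 [np.float64(313.0), np.float64(281.0), np.float64(307.0), np.float64(170.0)]
1.4 [np.float64(341.0), np.float64(274.0), np.float64(332.0), np.float64(163.0)]
1.5 [np.float64(355.0), np.float64(271.0), np.float64(345.0), np.float64(161.0)]
1.57 [np.float64(365.0), np.float64(271.0), np.float64(354.0), np.float64(160.0)]
1.65 [np.float64(377.0), np.float64(270.0), np.float64(365.0), np.float64(160.0)]
1.8 [np.float64(399.0), np.float64(272.0), np.float64(384.0), np.float64(161.0)]
```

View pics/4.png

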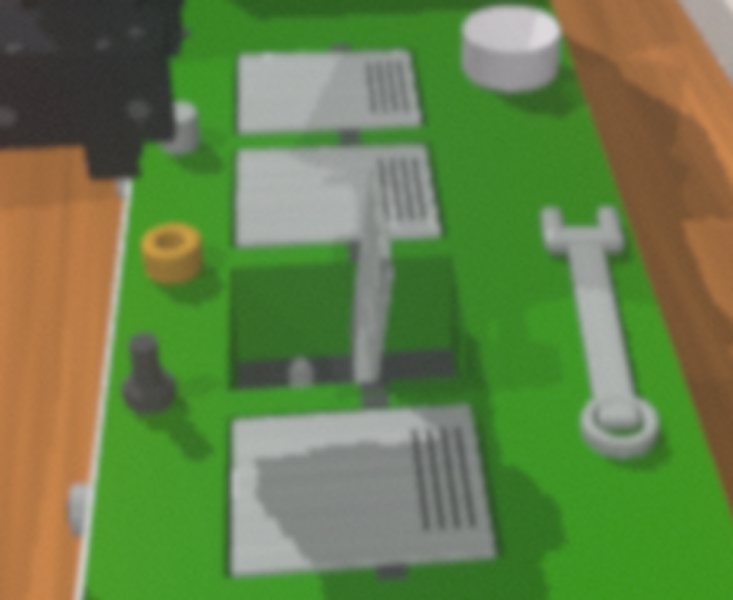

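Cover c stands upright. The far end of its top edge is at crop (370,165), which matches about 1.65 rad (1.40 rad would put it at 332). The hand is clear, and the other covers and loose parts are unmoved.

```bash
python3 -c "
from workcell import env
print(env.sign_off())"
```

```text
the job is handed in; nothing more can be done
None
```

I found cover c (third from the drive head) to be the unlatched one and pushed it open; it stands by itself at about 1.65 rad by the side camera. Covers a and b were latched when pressed, d was left untouched and shut, the loose parts were not moved, and the job is handed in (no verdict came back).

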